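# Index the specimen carousel one station and back it onto its pawl

## Robot

A 6-joint arm with a two-finger parallel gripper is mounted at the origin on a cart in front of the work surface, level with it; the furniture and walls round the work are solid. World frame = base frame: x ahead of the robot, y to its left, z up, the work surface at z = 0. Lengths are in mm, angles in rad, forces in N, time in s.
With the tool pointing down it reaches from about 350 to 875 mm from the base axis. Payload 4.2 kg.
Tool frame: the origin (TCP) lies midway between the tips of the shut fingers; the grasp point (between the pads) lies 19 mm behind it (ctrl.grasp_offset is the distance from the TCP to the grasp point, in mm); z points along the fingers, y is the line along which they close (so a half turn about z gives the same grasp; the last joint's range is limited). The gripper opens to 87 mm and grips with 3 to 60 N. Pads are 19 mm wide; open, the fingers measure 117 mm over their backs; the gripper's body (75 mm by 190 mm) begins 51 mm behind the grasp point.
Start: joints at [1.38, 0.385, 0.008, 0, -1.194, -0.259], TCP at [271.707, 562.827, 222.55] pointing down, gripper open.
Joint ranges: [-3.14, 3.14], [-1.21, 2.06], [-1.07, 1.41], [-3.16, 2.05], [-2.99, -0.16], [-3.1, 3.1]. Speed limits (rad/s): [2.79, 2.79, 3.14, 3.14, 3.14, 3.14].

## Interface

Orientations are given as a unit quaternion [w, x, y, z].
In Python, from bench import ctrl gives the robot as it stands. The module is installed in compiled form; this text tells all that it offers.
- The arm moves only by the tool drive_tool, never from a script. Its argument "deltas" is a list of rows, each a list of 7 numbers: the turn, a rotation vector about the tool's x, y, z as a fraction of full scale, then the shift along the tool's x, y, z as a fraction of full scale, then the opening, from 0 (shut) to 1 (fully open). A call has 1 to 8 rows; each row shifts and turns the commanded pose from where the row before left it, along the tool's axes as they then stand; what a row does not reach is not made up. Full scale, the value 1, is 0.02 m for a shift and 0.1 rad for a turn. A row lasts 1/10 s, in which the tool goes at most 50 mm and 8.59 degrees, less where a joint would pass 70% of its speed; a pose out of reach is approached as far as the arm can. A call with a number of a shift or a turn outside -1 to 1 is refused whole. A call with a gripper value outside its range is refused whole. The fingers move at their own pace and stop on an object; "grip_force" is the grip in N (left out, the last holds). Time passes only in rows, so rows that do not move let the fingers close. It gives the time, the measured TCP pose, the force, the opening and the grip force at its end, in the units of the state.
- ctrl.read_state(): the state, without advancing time (a new reading comes with each control period).
- ctrl.get_image(name): name is "scene" or "top"; returns (picture, depth): 400x640x3 uint8, red, green, blue; 400x640 float32, mm along the optical axis (not along the pixel's ray), 0 where there is no reading.
- ctrl.calibration(name): a dict with "mtx" (3x3 intrinsics, pixels), "k1" (the pictures are not rectified: a ray, as slopes to the right and down, at radius r is drawn at 1 + k1 r^2 times it, then the intrinsics apply), "pose" (4x4, takes a point from camera to world coordinates). Camera axes: x right, y down, z forward; pixel columns grow to the right and rows downward; lengths in mm; the calibration is good to about 2 mm. A picture is of the moment at which its call begins. calibration takes no time and is no camera call.
- ctrl.finish_job(): hands the job in; it is judged then, once.
Trained networks look in the newest picture that a camera, given by its name, has taken for a name from the list of things; names that differ only in an ending like _2 or _b are one class to them, and where a whole thing is asked for, a point or a joint stands for the part that bears it (a point fixed in the world has none). Each returns a list of dicts, best first, with "confidence" (0 to 1); they miss things now and then, are a little off and sometimes report something else, mostly with a low value. They report only what shows in the picture. A call takes as long as a camera call.
- ctrl.spot_in(target, camera): "centre" ([row, column] in pixels, amid what is visible of it).
- ctrl.masks_of(target, camera): "region" (400x640 bool, what is visible of it) and "centre" ([row, column] in pixels, amid what is visible of it).
- ctrl.landmark_of(target, camera): "centre" ([row, column] in pixels: a listed point, or the origin of a listed thing).
The state is a dict: "t": time; "qpos": joint angles; "qd": joint speeds; "tau": joint torques, N m; "ee_pos": TCP position; "eef_rot": TCP orientation; "ft_force": force on the tool from outside, world axes, zero at the start; "wrist_torque": the same for the moment, N m; "gripper_width": opening from 0.0 (shut) to 1.0 (fully open); "gripper_force": force on a finger pad.
Only numpy, scipy, OpenCV 4.12 (cv2) and the standard library are available. Lean on these libraries where they do the work, as an engineer would, in place of code of your own. Each camera call takes 0.05 s, during which the arm holds its last target. There are 200 camera calls.

## Task

Bring the next specimen under the probe: using the upright pegs, turn the ratchet carousel anticlockwise (seen from above) until the pawl clicks in behind the next tooth, one click only. Then turn it back the other way until that tooth comes up against the pawl, and press it home there for half a second with about 12 N at the peg, never over 18 N. Leave the carousel resting fully home against the pawl, and do not disturb the loose things around it.

Things in the scene. Friction and masses are not known exactly. Their poses are not given: they have to be found in the camera images.
- index_base: square grey base plate, 270 x 270 x 12 mm, fixed to the worktop; origin under its centre, z up, carousel axis through it. At its +x side a column (x = +118 mm, 130 mm high) carries an arm, 109 to 127 mm up, reaching in to 45 mm from the axis with a probe pointing down at x = +55 mm (tip 52 mm up). The pawl is at its +y side
- hub (a point): top of the hub, on the carousel's axis, 43 mm above the worktop; turns with it. The carousel is an aluminium disc (radius 98 mm, top 31 mm above the worktop) with six ratchet teeth round its rim (out to 110 mm), six specimens (26 mm across, 10 mm high, at 55 mm radius) and six upright pegs. It stays where it is left: friction of about 1.4 N at a peg
- carousel (a joint): angle of the carousel, rad, growing anticlockwise from above (the way to index). Teeth are 1.047 apart. Starts 0.1 to 0.35; the next tooth is home at about 1.047, up to 0.05 off as the pawl block is clamped anywhere along its slot. From about 0.45 the tooth lifts the pawl and the push needed rises, to fall at the click. About 0.4 of free travel follows. Backwards the pawl blocks solidly
- pawl (a joint): angle by which the spring-loaded pawl is lifted outwards, rad: 0 = dropped in fully, about 0.22 at the crest of a tooth
- pawl_block: small fixed steel block on the base plate at the +y side, which carries the pawl and its pivot; origin on the pivot axis, 12 mm above the worktop; same axes as the base. Nothing of it or the pawl is higher than 36 mm above the worktop
- pawl_tip (a point): centre of the round nose (radius 4 mm) of the pawl, 24 mm above the worktop, 45 mm from the pivot towards -x of the base and 15 mm inwards. A push of 12 N backwards at a peg loads the pawl with about 8.5 N; the stop itself is rigid
- tooth_seat (a point): point fixed to the carousel, in the recess behind the next tooth (the one to be brought home), where the centre of the pawl nose lies when that tooth is fully home; 103 mm from the axis, 23 mm above the worktop
- peg_1 (a point): top centre of a round steel peg, 12 mm thick, 86 mm from the carousel's axis, standing 50 mm above the disc (31 to 81 mm above the worktop, with a 20 mm wide collar 4 mm high at its foot). Turns with the carousel. Any of the six pegs may be used
- peg_2 (a point): top centre of the next peg clockwise (60 degrees on), otherwise like peg_1
- peg_3 (a point): top centre of the next peg clockwise (60 degrees on), otherwise like peg_1
- peg_4 (a point): top centre of the next peg clockwise (60 degrees on), otherwise like peg_1
- peg_5 (a point): top centre of the next peg clockwise (60 degrees on), otherwise like peg_1
- peg_6 (a point): top centre of the next peg clockwise (60 degrees on), otherwise like peg_1
- sample_tin: loose round aluminium tin, 58 mm across, 37 mm high; leave alone
- flat_coupon: loose steel test plate with two holes, 50 x 80 x 6 mm; leave alone
- square_coupon: loose square steel plate 50 x 50 x 10 mm; leave alone
- micrometer: loose micrometer lying flat, 49 x 155 x 12 mm; leave alone

How it is judged (in metres and radians):
On the way, in this order (a step that is already met when the one before it is completed fails the run):
1. the carousel is turned anticlockwise until the pawl has dropped in behind the next tooth (value of joint carousel above 0.97 rad and value of joint pawl below 0.02 rad), for 0.05 s.
2. the tooth is pressed back against the pawl with more than 6 N at the pawl (horizontal distance between tooth_seat and pawl_tip below 0.003 m and contact force between index_base and pawl_block above 6 N), for 0.3 s.
At the end, for the whole second after the job is handed in: the next tooth rests against the dropped-in pawl (within 2 mm of fully home), the carousel at rest (horizontal distance between tooth_seat and pawl_tip below 0.002 m and value of joint pawl below 0.03 rad and velocity of joint carousel between -0.02 and 0.02 rad/s); the robot touches nothing.
It fails at once if the tooth is pressed back onto the pawl with more than 14 N at the pawl (contact force between index_base and pawl_block above 14 N and value of joint pawl below 0.03 rad and horizontal distance between tooth_seat and pawl_tip below 0.004 m).
It fails at once if a loose bystander is moved by more than 20 mm (distance of any of sample_tin, flat_coupon, square_coupon, micrometer from where it was at the start of the episode above 0.02 m).
It also fails if it takes over 64 s, if anything falls off the work surface, if the arm or the gripper's body presses on something with over 40 N, if the wrist force passes 120 N, or if a joint passes its speed limit or range.

## Working session

There is one attempt and no reset: what is moved stays moved. The work goes in short steps, Python scripts to look and compute and a tool call to move; the robot and the scene stay as the last step left them, time stands still between calls to the robot, and variables do not carry over. Pictures are saved under pics/ and viewed, at most 10 in all, crops included, and the job is handed in when it is done.

Besides the shell and the picture viewer there is one more tool, called after "Call:" by a JSON object that holds its "fn" and its "kwargs". drive_tool: Moves the arm, as the interface text tells. Its arguments: {"type":"object","properties":{"deltas":{"type":"array","items":{"type":"array","items":{"type":"number","minimum":-1,"maximum":1}}},"grip_force":{"type":"number"}},"required":["deltas"]}

```bash
mkdir -p pics
cat > h.py <<'E'
import numpy as np, cv2
from bench import ctrl
def ray(cam,rc):
    c=ctrl.calibration(cam); K=np.array(c["mtx"]);T=np.array(c["pose"])
    p=cv2.undistortPoints(np.array([[[rc[1],rc[0]]]],float),K,np.array([c["k1"],0,0,0.]))[0,0]
    return T[:3,3],T[:3,:3]@np.array([p[0],p[1],1.])
def at_z(cam,rc,z):
    o,d=ray(cam,rc); return o+d*(z-o[2])/d[2]
def proj(cam,P):
    c=ctrl.calibration(cam); K=np.array(c["mtx"]);T=np.linalg.inv(np.array(c["pose"]))
    P=np.atleast_2d(P); return cv2.projectPoints(P,cv2.Rodrigues(T[:3,:3])[0],T[:3,3],K,np.array([c["k1"],0,0,0.]))[0][:,0,::-1]
E
python3 - <<'E'
from h import *
np.set_printoptions(precision=1,suppress=True)
for cam in("scene","top"):
    im,_=ctrl.get_image(cam); cv2.imwrite(f"pics/{cam}0.png",im[:,:,::-1])
    print(cam,np.array(ctrl.calibration(cam)["pose"]).round(2).tolist())
    for n,z in(("hub",43),("index_base",0),("pawl_block",12),("pawl_tip",24),("tooth_seat",23),("peg_1",81)):
        for d in ctrl.landmark_of(n,cam)[:7]: print(n,np.array(d["centre"]),round(d["confidence"],2),at_z(cam,d["centre"],z))
print(ctrl.read_state())
E
```

```text
scene [[0.52, -0.37, 0.77, -558.02], [-0.85, -0.24, 0.46, -687.23], [0.02, -0.9, -0.44, 712.13], [0.0, 0.0, 0.0, 1.0]]
index_base [218.6 343.4] 0.76 [559.2 -99.5   0. ]
pawl_block [200.9 323.1] 0.53 [614.1  15.1  12. ]
pawl_block [186.1 344.1] 0.51 [766.4  12.3  12. ]
tooth_seat [197.7 332.7] 0.74 [636.3 -11.8  23. ]
tooth_seat [182.3 344.7] 0.52 [777.5  16.2  23. ]
peg_1 [204.7 368.4] 0.94 [ 555.3 -190.2   81. ]
peg_1 [190.5 326. ] 0.93 [570.6 -21.8  81. ]
peg_1 [203.9 321.7] 0.74 [478.1 -61.3  81. ]
peg_1 [185.  346.6] 0.69 [648.7 -59.6  81. ]
peg_1 [193.7 369.9] 0.64 [ 630.8 -159.2   81. ]
top [[-0.14, -0.97, 0.21, 263.86], [-0.99, 0.13, -0.03, -17.24], [-0.0, -0.21, -0.98, 1348.59], [0.0, 0.0, 0.0, 1.0]]
hub [184.4 337. ] 0.94 [560.7 -94.8  43. ]
index_base [184.8 341.9] 0.92 [ 567.2 -111.8    0. ]
pawl_block [180.3 295.8] 0.56 [597.4  24.5  12. ]
pawl_tip [198.1 307.7] 0.44 [535.8  -4.   24. ]
pawl_tip [195.9 268.9] 0.22 [558.2 109.   24. ]
tooth_seat [170.3 312. ] 0.89 [618.6 -27.9  23. ]
peg_1 [205.1 354.1] 0.92 [ 486.1 -131.7   81. ]
peg_1 [157.7 355.7] 0.9 [ 622.9 -157.3   81. ]
peg_1 [206.3 327.5] 0.85 [493.  -56.9  81. ]
peg_1 [178.  370.8] 0.82 [ 557.4 -190.9   81. ]
peg_1 [179.3 312.1] 0.76 [576.7 -24.2  81. ]
peg_1 [155.8 324.7] 0.6 [640.9 -69.5  81. ]
{'t': 0.7, 'qpos': array([ 1.4,  0.4,  0. , -0. , -1.2, -0.3]), 'qd': array([-0., -0.,  0.,  0.,  0., -0.]), 'tau': array([  0. , -39. ,  18.8,   4.2,   0. ,  -0. ]), 'ee_pos': array([271.7, 562.8, 222.6]), 'eef_rot': array([-0. ,  1. , -0.2, -0. ]), 'ft_force': array([-0.6, -1. , -0.3]), 'wrist_torque': array([0., 0., 0.]), 'gripper_force': 0.0, 'gripper_width': 1.0014524349527072}
```

Run:
```python
import cv2
for c in("scene","top"):
    im=cv2.imread(f"pics/{c}0.png"); cv2.imwrite(f"pics/{c}0c.png",cv2.resize(im[110:290,220:460],None,fx=3.3,fy=3.3,interpolation=cv2.INTER_CUBIC))
```

```text
(no output)
```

View pics/top0c.png

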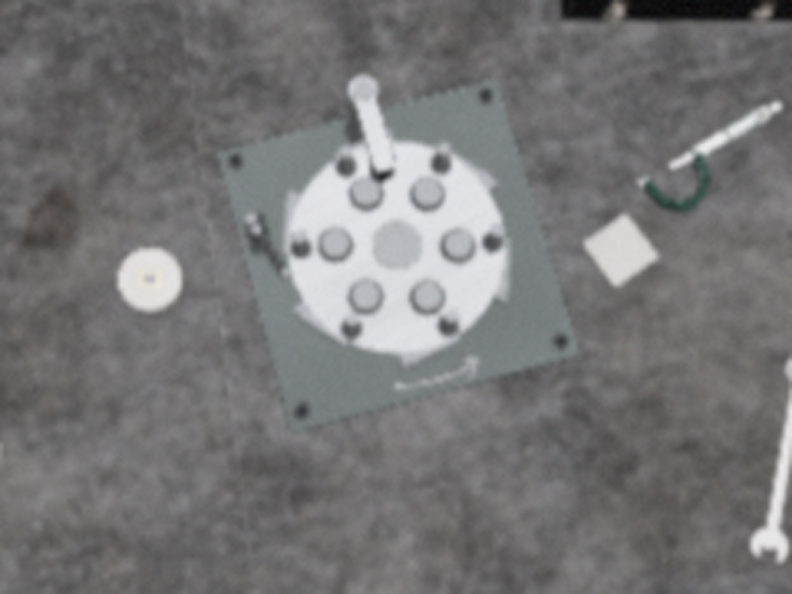

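View pics/scene0c.png

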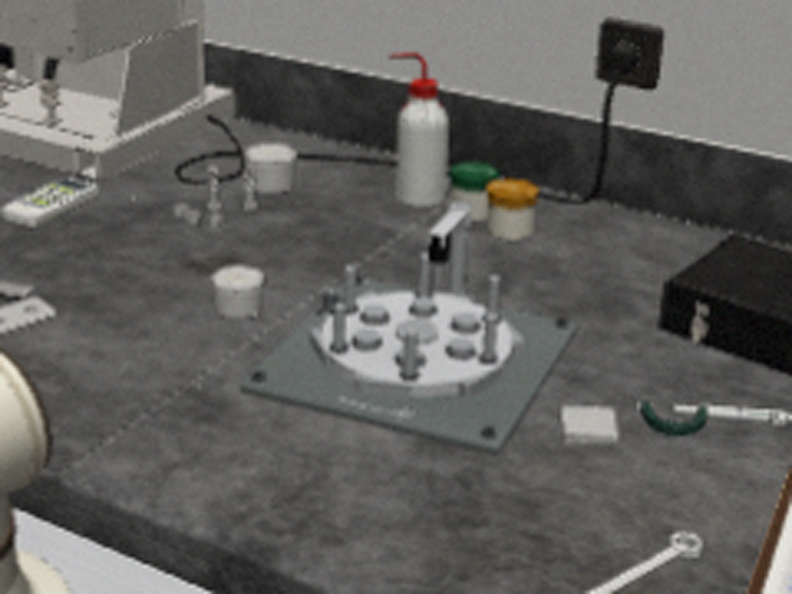

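View pics/scene0.png

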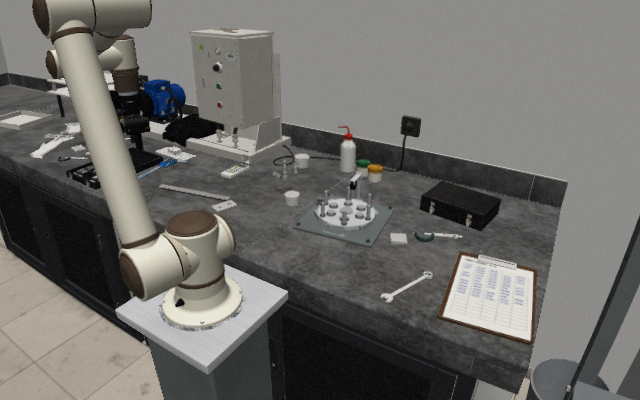

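The views show the base with its column at crop (363,90), the pawl at (255,225) to (285,270) on the left, and six pegs. The peg at (351,328), on the near left, sweeps across the side facing the robot, away from the column. The tin and coupons are clear of that side. I'll fit the axis and the peg angles next.

```bash
cat > fit.py <<'E'
from h import *
from scipy.optimize import least_squares
def fit(cams=("top",)):
    P=[]
    for cam in cams:
        ctrl.get_image(cam)
        for _ in range(3):
            for d in ctrl.landmark_of("peg_1",cam):
                p=at_z(cam,d["centre"],81)[:2]
                if d["confidence"]>.5: P.append((*p,cam=="scene"))
    P=np.array(P)
    def res(v):
        q=P[:,:2]-v[:2]-np.outer(P[:,2],v[3:5]); k=np.round((np.arctan2(q[:,1],q[:,0])-v[2])/(np.pi/3))
        a=v[2]+k*np.pi/3
        return (q-86*np.c_[np.cos(a),np.sin(a)]).ravel()
    best=min((least_squares(res,[563,-107,a,0,0],loss="soft_l1",f_scale=3) for a in(0,.2,.4,.6,.8)),key=lambda s:s.cost)
    return best.x,np.median(np.abs(best.fun)),P
if __name__=="__main__":
    np.set_printoptions(precision=2,suppress=True)
    x,r,P=fit(("top","scene")); print(x,r,np.degrees(x[2])%60)
    for cam in("top",):
      for n,z in(("hub",43),("tooth_seat",23),("pawl_tip",24),("pawl_block",12),("index_base",0)):
        for d in ctrl.landmark_of(n,cam)[:2]:
            p=at_z(cam,d["centre"],z)[:2]-x[:2]; print(n,d["confidence"],p,np.hypot(*p),np.degrees(np.arctan2(p[1],p[0])))
E
python3 fit.py
python3 -c "
from h import *
from scipy.spatial.transform import Rotation as R
s=ctrl.read_state();q=s['eef_rot'];print(q,R.from_quat(q[[1,2,3,0]]).as_matrix().round(3),s['ft_force'],s['t'])"
```

```text
[ 560.86 -104.61   -0.66   -6.31   -4.94] 2.3771781868661073 22.414304989217243
hub 0.8 [2.   3.32] 3.8740626706893906 58.91229825338554
hub 0.53 [-13.92 217.31] 217.75419641769 93.6647290949424
tooth_seat 0.97 [63.5  70.82] 95.12162819254804 48.121483195085204
tooth_seat 0.42 [8.   3.33] 8.664173760255537 22.60414351985683
pawl_tip 0.4 [-17.11  94.15] 95.69161086058143 100.29924400422279
pawl_block 0.62 [-15.82   5.26] 16.671145322045774 161.6210585337911
pawl_block 0.47 [ 38.34 130.69] 136.1948208040766 73.64837642603393
index_base 0.63 [ 0.32 -3.28] 3.2948835330066975 -84.3679436441044
[-1.36980418e-05  9.74818725e-01 -2.22998772e-01 -5.70479535e-07] [[ 0.901 -0.435  0.   ]
 [-0.435 -0.901  0.   ]
 [-0.    -0.    -1.   ]] [0.16330038 0.43712695 0.04915759] 1.35
```

Call:
{"fn": "drive_tool", "kwargs": {"deltas": [[0,0,0,0.97,0.955,0,0.4],[0,0,0,0.97,0.955,0,0.4],[0,0,0,0.97,0.955,0,0.4],[0,0,0,0.97,0.955,0,0.4],[0,0,0,0.97,0.955,0,0.4],[0,0,0,0.97,0.955,0,0.4],[0,0,0,0.97,0.955,0,0.4],[0,0,0,0.97,0.955,0,0.4]], "grip_force": 40}}

```text
t: 2.15
ee_pos: [345.3, 356.7, 222.8]
eef_rot: [-0.0, 0.975, -0.223, 0.0]
ft_force: [0.3, 0.1, 0.1]
gripper_width: 0.421
gripper_force: 0.0
```

Call:
{"fn": "drive_tool", "kwargs": {"deltas": [[0,0,0,0.97,0.955,0,0.4],[0,0,0,0.97,0.955,0,0.4],[0,0,0,0.97,0.955,0,0.4],[0,0,0,0.97,0.955,0,0.4],[0,0,0,0.97,0.955,0,0.4],[0,0,0,0.97,0.955,0,0.4],[0,0,0,0.97,0.955,0,0.4],[0,0,0,0.97,0.955,0,0.4]]}}

```text
t: 2.95
ee_pos: [418.6, 151.6, 222.8]
eef_rot: [-0.0, 0.975, -0.223, 0.0]
ft_force: [1.0, -0.8, 0.4]
gripper_width: 0.402
gripper_force: 0.0
```

Call:
{"fn": "drive_tool", "kwargs": {"deltas": [[0,0,0,0.97,0.955,0,0.4],[0,0,0,0.97,0.955,0,0.4],[0,0,0,0.97,0.955,0,0.4],[0,0,0,0.97,0.955,0,0.4],[0,0,0,0.97,0.955,0,0.4],[0,0,0,0.97,0.955,0,0.4],[0,0,0,0.97,0.955,0,0.4],[0,0,0,0.97,0.955,0,0.4]]}}

```text
t: 3.75
ee_pos: [492.0, -53.5, 222.8]
eef_rot: [-0.0, 0.975, -0.223, 0.0]
ft_force: [0.5, -0.1, -0.4]
gripper_width: 0.4
gripper_force: 0.0
```

Call:
{"fn": "drive_tool", "kwargs": {"deltas": [[0,0,1,0,0,1,0.4],[0,0,1,0,0,1,0.4],[0,0,0.2,0,0,1,0.4],[0,0,0,0,0,1,0.4],[0,0,0,0,0,1,0.4],[0,0,0,0,0,0.5,0.4],[0,0,0,0,0,0,0.4]]}}

```text
t: 4.45
ee_pos: [490.9, -52.6, 111.4]
eef_rot: [0.001, 0.944, -0.329, -0.001]
ft_force: [0.4, 0.5, 0.3]
gripper_width: 0.4
gripper_force: 0.0
```

Run:
```python
from h import *
s=ctrl.read_state();print(s["qpos"],s["ee_pos"])
out=[]
for cam in("scene","top"):
    im,_=ctrl.get_image(cam); im=im[:,:,::-1].copy()
    r,c=proj(cam,[np.append(s["ee_pos"][:2],81.)])[0].astype(int)
    print(cam,r,c)
    im=cv2.resize(im[r-50:r+50,c-60:c+60],None,fx=4,fy=4,interpolation=cv2.INTER_CUBIC)
    cv2.drawMarker(im,(242,202),(0,0,255),0,12); out.append(im)
cv2.imwrite("pics/pre.png",cv2.resize(np.hstack(out),(800,333)))
```

```text
[ 2.22858848e-01  2.82192255e-01 -4.60450050e-01 -1.02775505e-04
 -8.31135839e-01  6.78134693e-01] [490.8734021  -52.58499548 111.44724883]
scene 201 321
top 207 326
```

View pics/pre.png

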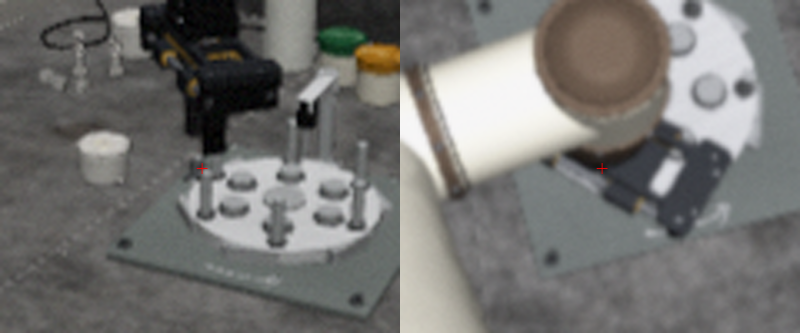

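The TCP mark at (202,168) lies on the top of the near-left peg at about (205,172), and the fingers straddle it along the tangent. I'll go down in two steps.

Call:
{"fn": "drive_tool", "kwargs": {"deltas": [[0,0,0,0.05,0,0.6,0.4],[0,0,0,0.05,0,0.6,0.4],[0,0,0,0,0,0.4,0.4],[0,0,0,0,0,0.3,0.4],[0,0,0,0,0,0,0.4]]}}

```text
t: 5.05
ee_pos: [492.5, -53.8, 73.4]
eef_rot: [0.001, 0.944, -0.329, -0.001]
ft_force: [0.4, -0.9, -0.4]
gripper_width: 0.399
gripper_force: 0.0
```

Call:
{"fn": "drive_tool", "kwargs": {"deltas": [[0,0,0,0,0,0.4,0.4],[0,0,0,0,0,0.4,0.4],[0,0,0,0,0,0.3,0.4],[0,0,0,0,0,0,0.4]]}}

```text
t: 5.45
ee_pos: [492.5, -53.8, 51.5]
eef_rot: [0.001, 0.944, -0.329, -0.001]
ft_force: [0.2, 0.2, -0.4]
gripper_width: 0.4
gripper_force: 0.0
```

Call:
{"fn": "drive_tool", "kwargs": {"deltas": [[0,0,0,0,0,0,0.22],[0,0,0,0,0,0,0.22],[0,0,0,0,0,0,0.22],[0,0,0,0,0.15,0,0.22],[0,0,-0.4,0,0.172,0,0.22],[0,0,-0.4,0,0.172,0,0.22],[0,0,-0.4,0,0.172,0,0.22],[0,0,-0.4,0,0.172,0,0.22]]}}

```text
t: 6.25
ee_pos: [484.8, -67.1, 53.1]
eef_rot: [-0.001, 0.968, -0.251, 0.002]
ft_force: [2.2, 3.6, -1.1]
gripper_width: 0.221
gripper_force: 2.8
```

```bash
cat > st.py <<'E'
from h import *
np.set_printoptions(precision=2,suppress=True)
s=ctrl.read_state();C=np.array([561.2,-104.4]);p=s["ee_pos"][:2]-C;a=np.arctan2(p[1],p[0]);q=s["eef_rot"]
t=np.array([-np.sin(a),np.cos(a)]);f=s["ft_force"]
print("t",s["t"],"r",np.hypot(*p),"ang",np.degrees(a)%360,"tooly-tang",np.degrees(np.arctan2(q[2]**2-q[1]**2,2*q[1]*q[2])-a-np.pi/2+np.pi)%180,"Ft",f[:2]@t,"Fr",f[:2]@p/np.hypot(*p),"Fz",f[2],"q",s["qpos"])
E
python3 st.py
```

```text
t 6.25 r 85.0227822139043 ang 153.983184591306 tooly-tang 176.9164535799104 Ft -4.226155972266112 Fr -0.41083577649986536 Fz -1.0626235697662099 q [ 0.2   0.36 -0.54  0.   -0.67  0.87]
```

Call:
{"fn": "drive_tool", "kwargs": {"deltas": [[0,0,-0.4,0,0.172,0,0.22],[0,0,-0.4,0,0.172,0,0.22],[0,0,-0.4,0,0.172,0,0.22],[0,0,-0.4,0,0.172,0,0.22],[0,0,-0.4,0,0.172,0,0.22],[0,0,-0.4,0,0.172,0,0.22],[0,0,-0.4,0,0.172,0,0.22],[0,0,-0.4,0,0.172,0,0.22]]}}

```text
t: 7.05
ee_pos: [476.9, -91.9, 53.4]
eef_rot: [-0.001, 0.996, -0.094, 0.004]
ft_force: [4.2, 4.3, -1.3]
gripper_width: 0.222
gripper_force: 2.6
```

```bash
python3 st.py
```

```text
t 7.05 r 85.19678009959726 ang 171.58366765978337 tooly-tang 177.67030725782962 Ft -4.834225538161168 Fr -3.5713141287420322 Fz -1.3305452056164948 q [ 0.14  0.35 -0.55 -0.   -0.66  1.24]
```

Call:
{"fn": "drive_tool", "kwargs": {"deltas": [[0,0,-0.4,0,0.172,0,0.22],[0,0,-0.4,0,0.172,0,0.22],[0,0,-0.4,0,0.172,0,0.22],[0,0,-0.4,0,0.172,0,0.22],[0,0,-0.4,0,0.172,0,0.22],[0,0,-0.4,0,0.172,0,0.22]]}}

```text
t: 7.65
ee_pos: [475.4, -112.0, 53.5]
eef_rot: [-0.001, 1.0, 0.026, 0.004]
ft_force: [3.5, 6.7, -0.5]
gripper_width: 0.217
gripper_force: 4.3
```

```bash
python3 st.py
```

```text
t 7.65 r 86.10241708270306 ang 185.0700657420037 tooly-tang 177.9377871030399 Ft -6.312983504277448 Fr -4.099157946717467 Fz -0.5115254305427822 q [ 0.1   0.36 -0.54 -0.   -0.66  1.52]
```

Call:
{"fn": "drive_tool", "kwargs": {"deltas": [[0,0,-0.4,0,0.172,0,0.22],[0,0,-0.4,0,0.172,0,0.22],[0,0,-0.4,0,0.172,0,0.22]]}}

```text
t: 7.95
ee_pos: [473.7, -123.3, 53.0]
eef_rot: [-0.0, 0.996, 0.086, 0.001]
ft_force: [0.7, 2.3, 0.3]
gripper_width: 0.227
gripper_force: 0.9
```

Call:
{"fn": "drive_tool", "kwargs": {"deltas": [[0,0,-0.3,0,0.13,0,0.22],[0,0,-0.3,0,0.13,0,0.22]]}}

```text
t: 8.15
ee_pos: [474.3, -128.6, 52.9]
eef_rot: [-0.0, 0.993, 0.115, 0.001]
ft_force: [0.6, 1.5, 0.5]
gripper_width: 0.217
gripper_force: 0.8
```

Call:
{"fn": "drive_tool", "kwargs": {"deltas": [[0,0,-0.3,0,0.13,0,0.22],[0,0,-0.3,0,0.13,0,0.22]]}}

```text
t: 8.35
ee_pos: [475.4, -133.7, 52.9]
eef_rot: [-0.0, 0.989, 0.145, 0.001]
ft_force: [0.4, 2.0, 0.5]
gripper_width: 0.22
gripper_force: 0.8
```

```bash
python3 st.py
```

```text
t 8.35 r 90.63943212891778 ang 198.8335384256855 tooly-tang 177.8614437755653 Ft -1.773122436474853 Fr -0.9849680192755598 Fz 0.49910182707755074 q [ 0.06  0.37 -0.53 -0.   -0.68  1.81]
```

The push force rose to about 7.6 N and then fell to about 2 N near 190°, which is the click. I'll back off gently now, with the opposite finger.

Call:
{"fn": "drive_tool", "kwargs": {"deltas": [[0,0,0,0,-0.06,0,0.22],[0,0,0.1,0,-0.06,0,0.22],[0,0,0.1,0,-0.06,0,0.22],[0,0,0.1,0,-0.06,0,0.22],[0,0,0.1,0,-0.06,0,0.22],[0,0,0.1,0,-0.06,0,0.22],[0,0,0.1,0,-0.04,0,0.22],[0,0,0,0,0,0,0.22]]}}

```text
t: 9.15
ee_pos: [472.8, -126.0, 52.5]
eef_rot: [0.0, 0.993, 0.115, -0.0]
ft_force: [0.4, -0.4, -0.5]
gripper_width: 0.224
gripper_force: 0.3
```

```bash
python3 st.py
python3 - <<'E'
from h import *
im,_=ctrl.get_image("scene"); print([(d["centre"],d["confidence"]) for d in ctrl.landmark_of("peg_1","scene")])
cv2.imwrite("pics/clk.png",cv2.resize(im[160:250,280:400,::-1],None,fx=6,fy=6,interpolation=cv2.INTER_CUBIC))
E
```

```text
t 9.15 r 91.04612281943648 ang 193.73537979308227 tooly-tang 179.44114967065377 Ft 0.4335335545227172 Fr -0.2947780002386338 Fz -0.4757679489423139 q [ 0.07  0.36 -0.54  0.   -0.67  1.73]
[([195.0, 372.3], 0.96), ([208.3, 337.9], 0.94), ([187.5, 325.3], 0.67), ([198.5, 320.7], 0.66)]
```

View pics/clk.png

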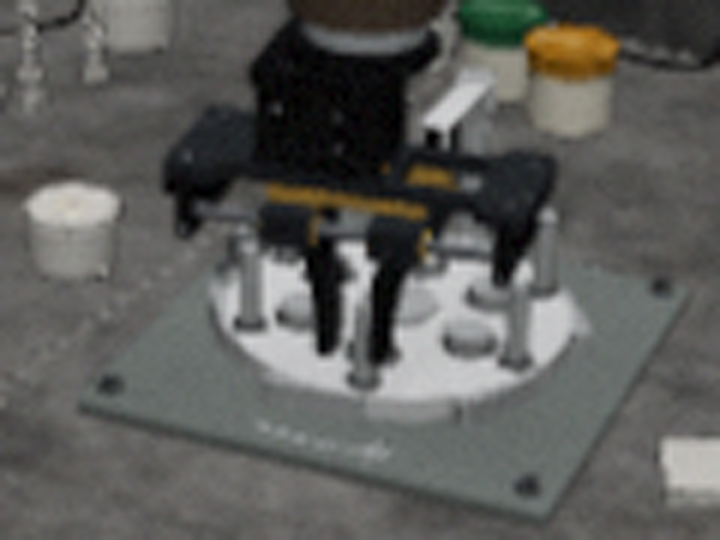

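The peg sits between the fingers, close to the right-hand one, and the fingers are a few mm outside its radius. I'll carry on backwards slowly.

Call:
{"fn": "drive_tool", "kwargs": {"deltas": [[0,0,0.08,0.04,-0.035,0,0.22],[0,0,0.08,0.04,-0.035,0,0.22],[0,0,0.08,0.04,-0.035,0,0.22],[0,0,0.08,0.04,-0.035,0,0.22],[0,0,0.08,0,-0.035,0,0.22],[0,0,0.08,0,-0.035,0,0.22],[0,0,0.08,0,-0.035,0,0.22],[0,0,0.08,0,-0.035,0,0.22]]}}

```text
t: 10.05
ee_pos: [474.7, -119.8, 52.5]
eef_rot: [-0.0, 0.997, 0.083, -0.0]
ft_force: [-0.3, -1.9, -0.1]
gripper_width: 0.219
gripper_force: 0.8
```

```bash
python3 st.py
```

```text
t 10.05 r 87.81536760082315 ang 190.089747340378 tooly-tang 179.39700431213438 Ft 1.8134322681449087 Fr 0.6295531068929177 Fz -0.14135176720147735 q [ 0.09  0.36 -0.54 -0.   -0.67  1.65]
```

Call:
{"fn": "drive_tool", "kwargs": {"deltas": [[0,0,0.05,0,-0.022,0,0.22],[0,0,0.05,0,-0.022,0,0.22],[0,0,0.05,0,-0.022,0,0.22],[0,0,0.05,0,-0.022,0,0.22],[0,0,0.05,0,-0.022,0,0.22],[0,0,0.05,0,-0.022,0,0.22]]}}

```text
t: 10.65
ee_pos: [474.3, -117.2, 52.5]
eef_rot: [-0.0, 0.998, 0.068, -0.0]
ft_force: [0.3, -1.1, -1.2]
gripper_width: 0.22
gripper_force: 0.8
```

```bash
python3 st.py
```

```text
t 10.65 r 87.79725449202613 ang 188.40827241076926 tooly-tang 179.37036897282172 Ft 1.119209909631007 Fr -0.15415040457686313 Fz -1.1934075177119023 q [ 0.09  0.36 -0.54 -0.   -0.67  1.62]
```

Call:
{"fn": "drive_tool", "kwargs": {"deltas": [[0,0,0.05,0,-0.022,0,0.22],[0,0,0.05,0,-0.022,0,0.22],[0,0,0.05,0,-0.022,0,0.22],[0,0,0.05,0,-0.022,0,0.22],[0,0,0.05,0,-0.022,0,0.22],[0,0,0.05,0,-0.022,0,0.22]]}}

```text
t: 11.25
ee_pos: [474.0, -114.6, 52.6]
eef_rot: [-0.0, 0.999, 0.053, -0.0]
ft_force: [-0.1, -2.2, -1.2]
gripper_width: 0.223
gripper_force: 0.8
```

Call:
{"fn": "drive_tool", "kwargs": {"deltas": [[0,0,0.05,0,-0.022,0,0.22],[0,0,0.05,0,-0.022,0,0.22],[0,0,0.05,0,-0.022,0,0.22],[0,0,0.05,0,-0.022,0,0.22],[0,0,0.05,0,-0.022,0,0.22]]}}

```text
t: 11.75
ee_pos: [473.8, -112.4, 52.5]
eef_rot: [0.0, 0.999, 0.04, -0.0]
ft_force: [-0.6, -1.7, -0.4]
gripper_width: 0.218
gripper_force: 0.8
```

Call:
{"fn": "drive_tool", "kwargs": {"deltas": [[0,0,0.05,0,-0.022,0,0.22],[0,0,0.05,0,-0.022,0,0.22],[0,0,0.05,0,-0.022,0,0.22],[0,0,0.05,0,-0.022,0,0.22],[0,0,0.05,0,-0.022,0,0.22]]}}

```text
t: 12.25
ee_pos: [473.9, -111.7, 52.5]
eef_rot: [0.001, 1.0, 0.028, -0.0]
ft_force: [0.5, -12.6, -3.7]
gripper_width: 0.224
gripper_force: 6.4
```

The tooth is against the pawl at about 12.6 N. Holding.

Call:
{"fn": "drive_tool", "kwargs": {"deltas": [[0,0,0,0,0,0,0.22],[0,0,0,0,0,0,0.22]]}}

```text
t: 12.45
ee_pos: [473.9, -111.8, 52.5]
eef_rot: [0.001, 1.0, 0.028, 0.0]
ft_force: [0.9, -10.6, -3.5]
gripper_width: 0.222
gripper_force: 5.5
```

Call:
{"fn": "drive_tool", "kwargs": {"deltas": [[0,0,0,0,-0.01,0,0.22],[0,0,0,0,0,0,0.22],[0,0,0,0,0,0,0.22],[0,0,0,0,0,0,0.22],[0,0,0,0,0,0,0.22],[0,0,0,0,0,0,0.22],[0,0,0,0,0,0,0.22],[0,0,0,0,0,0,0.22]]}}

```text
t: 13.25
ee_pos: [473.9, -111.7, 52.5]
eef_rot: [0.001, 1.0, 0.028, 0.0]
ft_force: [0.8, -11.7, -3.5]
gripper_width: 0.222
gripper_force: 6.0
```

Run:
```python
from h import *
from fit import fit
f=[]
for _ in range(4): ctrl.get_image("scene"); f.append(ctrl.read_state()["ft_force"])
print(np.mean(f,0))
for n,z in(("peg_1",81),("pawl_tip",24),("tooth_seat",23)):
  for cam in("scene","top"):
    if cam=="top" : ctrl.get_image(cam)
    for d in ctrl.landmark_of(n,cam):
        p=at_z(cam,d["centre"],z)[:2]-[561.2,-104.4]; print(n,cam,round(d["confidence"],2),p.round(),np.hypot(*p).round(),np.degrees(np.arctan2(p[1],p[0])).round(1)%360)
```

```text
[  1.39659297 -11.98061319  -3.69302147]
peg_1 scene 0.96 [-92. -22.] 95.0 193.2
peg_1 scene 0.73 [ 41. -79.] 89.0 297.7
peg_1 scene 0.71 [-56.  72.] 91.0 127.9
peg_1 scene 0.68 [-45. -93.] 103.0 244.4
peg_1 scene 0.65 [35. 87.] 94.0 67.8
peg_1 top 0.72 [ 59. -70.] 91.0 310.2
peg_1 top 0.7 [87. 18.] 89.0 11.8
peg_1 top 0.64 [38. 82.] 90.0 65.3
pawl_tip top 0.3 [ 31. 127.] 130.0 76.2
tooth_seat scene 0.9 [ -4. 115.] 115.0 92.2
tooth_seat top 0.81 [ -7. 100.] 101.0 94.2
tooth_seat top 0.74 [ 35. 132.] 136.0 75.3
```

About 12 N was held steadily for a second. I'll open the fingers, which moves both away from the peg, then lift.

Call:
{"fn": "drive_tool", "kwargs": {"deltas": [[0,0,0,0,0,0,0.4],[0,0,0,0,0,0,0.4],[0,0,0,0,0,0,0.4],[0,0,0,0,0,0,0.4],[0,0,0,0,0,-0.3,0.4],[0,0,0,0,0,-0.6,0.4],[0,0,0,0,0,-1,0.4],[0,0,0,0,0,-1,0.4]]}}

```text
t: 14.7
ee_pos: [473.6, -109.9, 111.5]
eef_rot: [-0.0, 1.0, 0.028, -0.0]
ft_force: [0.3, 0.3, -0.0]
gripper_width: 0.397
gripper_force: 0.0
```

Call:
{"fn": "drive_tool", "kwargs": {"deltas": [[0,0,0,0,0,-1,0.4],[0,0,0,0,0,-1,0.4],[0,0,0,-0.8,0,-1,0.4],[0,0,0,-1,0,-1,0.4],[0,0,0,-1,0,-0.5,0.4],[0,0,0,-1,0,0,0.4],[0,0,0,-0.5,0,0,0.4],[0,0,0,0,0,0,0.4]]}}

```text
t: 15.5
ee_pos: [386.9, -114.9, 200.9]
eef_rot: [-0.0, 1.0, 0.028, 0.0]
ft_force: [0.2, 0.2, -0.2]
gripper_width: 0.402
gripper_force: 0.0
```

Run:
```python
from h import *
im,_=ctrl.get_image("top"); cv2.imwrite("pics/end.png",cv2.resize(im[130:250,270:410,::-1],None,fx=4.9,fy=4.9,interpolation=cv2.INTER_CUBIC))
for n,z in(("pawl_tip",24),("tooth_seat",23)):
    for d in ctrl.landmark_of(n,"top"): print(n,d["confidence"],d["centre"],at_z("top",d["centre"],z)[:2]-[561.2,-104.4])
s=ctrl.read_state();print(s["t"],s["ee_pos"],s["ft_force"])
```

```text
pawl_tip 0.54 [196.6, 308.6] [-21.28198945  97.13550101]
pawl_tip 0.41 [256.4, 209.1] [-156.36600476  404.45783273]
tooth_seat 0.67 [151.8, 330.6] [107.01038268  13.13113588]
tooth_seat 0.57 [190.9, 307.4] [-3.43736902 98.42096966]
15.65 [ 388.63687673 -114.80927857  200.60299477] [ 0.14282679 -0.12814372  0.43617513]
```

View pics/end.png

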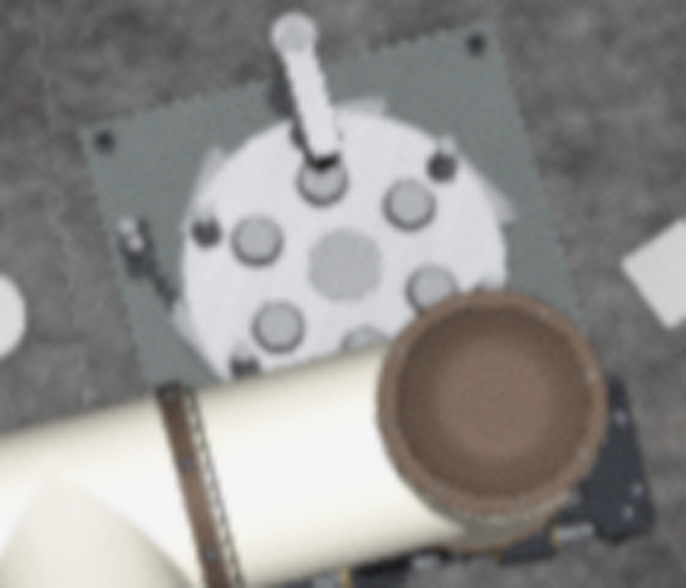

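The pawl nose at (172,298) sits right at the step of the tooth at (178,308). A specimen is under the probe at (322,180), and the arm is clear.

```bash
python3 -c "
from bench import ctrl
print(ctrl.finish_job())"
```

```text
the job is handed in; nothing more can be done
None
```

The job is handed in (the hand-in gave no verdict): I turned the carousel on one click, pressed it back against the pawl at about 12 N for a second, and left it resting home with the arm clear and the loose things untouched.

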